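Drop a pipe offcut into the lever-lid scrap bin

ROBOT

A 6-joint arm with a two-finger parallel gripper is mounted at the origin on a cart in front of the work surface, level with it; the furniture and walls round the work are solid. World frame = base frame: x ahead of the robot, y to its left, z up, the work surface at z = 0. Lengths are in m, angles in rad, forces in N, time in s.
With the tool pointing down it reaches from about 0.3 to 0.875 m from the base axis. Payload 6.4 kg.
Tool frame: the origin (TCP) lies at the very end of the fingers, on their centre line; the grasp point (between the pads) lies 19 mm behind it; z points along the fingers, y is the direction in which the jaws open and shut (so a half turn about z gives the same grasp; the last joint's range is limited). The gripper opens to 85 mm and grips with 20 to 120 N. Pads are 22 mm wide; open, the fingers measure 114 mm over their backs; the gripper's body (76 mm by 85 mm) begins 54 mm behind the grasp point. The pads swing forward as they close: fully open they stand 13 mm farther back than shut.
Start: joints at [0.993, 0.181, 1.607, -0, 1.354, -0.206], TCP at [0.209, 0.536, 0.231] pointing down, gripper open.
Joint ranges: [-2.99, 2.99], [-0.89, 2.07], [0.3, 2.58], [-1.14, 4.28], [0, 2.63], [-3.12, 3.12]. Speed limits (rad/s): [2.57, 2.57, 3.01, 3.14, 3.14, 3.14].

INTERFACE

Orientations are given as a unit quaternion [w, x, y, z].
In Python, from station import robot, eyes gives the robot as it stands.
- The arm moves only by the tool servo_tool, never from a script. Its argument "steps" is a list of rows, each an object of numbers: "gripper": the opening, from 0 (shut) to 1 (fully open); "x", "y", "z": the shift along the world's x, y, z scaled (see below); "rx", "ry", "rz": the turn, a rotation vector about the world's x, y, z scaled (see below). A call has 1 to 12 rows; each row is the pose to reach, as a shift and turn from the pose commanded when the call began; what a row does not reach only later rows make up. The controller multiplies each number of a shift by 0.12 m and each number of a turn by 0.5 rad. A row lasts 1/12 s, in which the tool goes at most 41.7 mm and 7.16 degrees, less where a joint would pass 70% of its speed; a pose out of reach is approached as far as the arm can. A call with a number of a shift or a turn outside -1 to 1 is refused whole. A call with a gripper value outside its range is refused whole. The fingers move at their own pace and stop on an object; "newtons" is the grip in N (left out, the last holds). Time passes only in rows, so rows that repeat a pose let the fingers close. It gives the time, the measured TCP pose, the force and the opening at its end, in the units of the state.
- robot.observe(): the state, without advancing time (a new reading comes with each control period).
- eyes.grab_frame(name): name is "side" or "top"; returns the picture (400x640x3 uint8, red, green, blue); there is no depth.
- eyes.camera_model(name): a dict with "mtx" (3x3 intrinsics, pixels), "R" (3x3) and "t" (3): a world point X has camera coordinates R X + t. Camera axes: x right, y down, z forward; pixel columns grow to the right and rows downward; lengths in m; the calibration is good to about 2 mm. A picture is of the moment at which its call begins. camera_model takes no time and is no camera call.
- robot.hand_in(): hands the job in, once; it reports no verdict.
The state is a dict: "time_s": time; "joint_positions": joint angles; "dq": joint speeds; "effort": joint torques, N m; "tool_pos": TCP position; "eef_rot": TCP orientation; "wrist_force": force on the tool from outside, world axes, zero at the start; "moment": the same for the moment, N m; "grip_width": opening from 0.0 (shut) to 1.0 (fully open).
Only numpy, scipy, OpenCV 4.12 (cv2) and the standard library are available. Lean on these libraries where they do the work, as an engineer would, in place of code of your own. Each camera call takes 0.05 s, during which the arm holds its last target. There are 200 camera calls.

TASK

A copper pipe offcut waits on the chute of the blue scrap bin, held back by the shut lid. Press the bin's red lever right down so that the lid opens wide and the offcut rolls in, then ease the lever up slowly, taking two seconds or more, so that the lid closes without slamming. Work only the lever: do not pick up or touch the offcut or the lid, and leave the fittings and tools around the bin where they are.

Things in the scene. Friction and masses are not known exactly. Their poses are not given: they have to be found in the camera images.
- scrap_bin: blue scrap bin, fixed to the work surface, 140 (its x) x 120 (its y) x 100 mm high. Origin: centre of its underside, on the work surface; x points to its back (lid hinge side), y to its left (chute side), z up. Walls 4 mm, inner floor 8 mm above the surface. On the left a dark chute slopes down 18 deg to a slot in the left wall (sill 62 mm high); it reaches 82 mm out from the wall and is up to 100 mm high. The lever runs along the right side and sticks out in front.
- lever_pad (a point): middle of the top face of the red press pad, 40x34 mm, at the front end of the lever. At rest it lies at x -0.141, y -0.085, z 0.081 in the bin's frame, 71 mm in front of the bin's front wall, the face sloping 0.2 rad down to the back. It swings down about a pivot 110 mm behind it; fully pressed it is about 44 mm lower and within 5 mm of the same place in plan. Pressing takes about 3 to 8 N; let go, it springs up at once and the lid slams.
- lever_swing (a joint): lever angle, rad: 0 at rest (up), 0.40 pressed fully down against its stop
- lid_swing (a joint): lid angle, rad: 0 shut, about 1.1 wide open with the lever fully down. The lid follows the lever through a push rod, 2.75 rad per rad of lever, and falls by its own weight.
- bin_lid: grey metal lid, 150x132 mm, lying on the bin at 100 mm height, hinged along the top of the back wall; its front edge swings up and back. A skirt under its left edge shuts the chute's slot and is clear of the slot from about 0.7 rad on. Origin on the hinge line.
- offcut: copper pipe offcut, 28 mm across, 60 mm long, its axis along its own x; lying on the chute against the lid's skirt, loose; it rolls into the bin by itself when the lid is open. Origin at its centre.
- union_brass: small brass union fitting, 46x40x40 mm, standing behind the chute, left of the bin; loose; origin at the middle of its underside
- hex_nipple: grey galvanised hexagon nipple standing on end, 45x45x46 mm, right of the lever; loose; origin at the middle of its underside
- elbow_galv: grey galvanised pipe elbow, 64x64x40 mm, lying front left; loose; origin at the middle of its underside
- tee_galv: grey galvanised pipe tee, 54x74x35 mm, lying front left; loose; origin at the middle of its underside
- keys: van keys with a pink fob, 22x105x9 mm, lying flat in front of the bin, left of the lever; loose; origin at the middle of its underside
- thread_tape_1: roll of pink thread tape, 53x53x14 mm, lying flat at the right; loose; origin at the middle of its underside
Things that resemble listed ones, but are neither listed nor needed, are in the scene too. Of the things shaped like the offcut, the copper one is meant.

How it is judged:
On the way:
1. the lid stands wide open (0.9 rad or more) with the offcut inside the bin (value of joint lid_swing above 0.9 rad and z of offcut in the frame of scrap_bin below 0.05 m and x of offcut in the frame of scrap_bin between -0.066 and 0.066 m and y of offcut in the frame of scrap_bin between -0.056 and 0.056 m), for 0.2 s.
At the end, for the whole second after the job is handed in: The lid is shut (under 0.04 rad), the lever is up (under 0.03 rad) and the offcut lies at rest inside the bin (its centre within the walls and under 50 mm high) (value of joint lid_swing below 0.04 rad and value of joint lever_swing below 0.03 rad and linear speed of offcut below 0.05 m/s and z of offcut in the frame of scrap_bin below 0.05 m and x of offcut in the frame of scrap_bin between -0.066 and 0.066 m and y of offcut in the frame of scrap_bin between -0.056 and 0.056 m); the robot touches nothing.
It fails at once if the lid slams: it falls faster than 1.6 rad/s (velocity of joint lid_swing below -1.6 rad/s).
It fails at once if the robot touches the offcut (contact force between any of the fingers, the arm and offcut above 0.5 N).
It fails at once if the robot touches the lid (contact force between any of the fingers, the arm and bin_lid above 0.5 N).
It fails at once if a fitting or tool beside the bin is moved more than 25 mm (distance of any of union_brass, hex_nipple, elbow_galv, tee_galv, keys, thread_tape_1 from where it was at the start of the episode above 0.025 m).
It also fails if it takes over 45 s, if anything falls off the work surface, if the arm or the gripper's body presses on something with over 40 N, if the wrist force passes 120 N, or if a joint passes its speed limit or range.

## Working session

There is one attempt and no reset: what is moved stays moved. The work goes in short steps, Python scripts to look and compute and a tool call to move; the robot and the scene stay as the last step left them, time stands still between calls to the robot, and variables do not carry over. Pictures are saved under pics/ and viewed, about 8 in all and at most 12, crops included, and the job is handed in when it is done.

Besides the shell and the picture viewer there is one more tool, called after ">>>" as a command line: name --argument value ..., lists and objects as JSON in quotes. servo_tool: Moves the arm, as the interface text tells. Its arguments: {"type":"object","properties":{"steps":{"type":"array","items":{"type":"object","properties":{"gripper":{"type":"number"},"x":{"type":"number"},"y":{"type":"number"},"z":{"type":"number"},"rx":{"type":"number"},"ry":{"type":"number"},"rz":{"type":"number"}}}},"newtons":{"type":"number"}},"required":["steps"]}

```bash
mkdir -p pics
python3 - <<'E'
from station import robot, eyes
import cv2
for n in("top","side"):
    cv2.imwrite(f"pics/{n}0.png",eyes.grab_frame(n)[:,:,::-1])
    c=eyes.camera_model(n);print(n,c["mtx"].round(1).tolist(),c["R"].round(4).tolist(),c["t"].round(4).tolist())
print(robot.observe())
E
```

```text
top [[513.1, 0.0, 316.7], [0.0, 513.1, 200.8], [0.0, 0.0, 1.0]] [[-0.0254, -0.9994, -0.0254], [-0.9863, 0.0292, -0.1624], [0.163, 0.0209, -0.9864]] [0.0601, 0.5705, 1.2691]
side [[472.2, 0.0, 312.1], [0.0, 472.2, 200.3], [0.0, 0.0, 1.0]] [[0.2762, -0.9611, -0.0044], [-0.7841, -0.2227, -0.5793], [0.5557, 0.1634, -0.8151]] [-0.1199, 0.4976, 0.9804]
{'time_s': 0.1, 'joint_positions': array([ 9.92726398e-01,  1.81464672e-01,  1.60788542e+00, -2.46744195e-06,
        1.35378829e+00, -2.06330315e-01]), 'dq': array([ 0.001414  , -0.00225661, -0.00132946, -0.00128542,  0.00160766,
        0.0008045 ]), 'effort': array([ 4.43439376e-04, -4.45878267e+01, -3.52235699e+01, -1.84131463e-04,
        4.29120482e-03,  2.64191851e-05]), 'tool_pos': array([0.20859316, 0.53531367, 0.23048632]), 'eef_rot': array([-2.94292831e-04,  1.84801111e-01,  9.82775637e-01, -7.14641157e-04]), 'wrist_force': array([ 0.03981283,  0.56935047, -0.47800705]), 'moment': array([0.07280441, 0.04681877, 0.00767068]), 'grip_width': 0.9977873835479734}
```

View pics/top0.png

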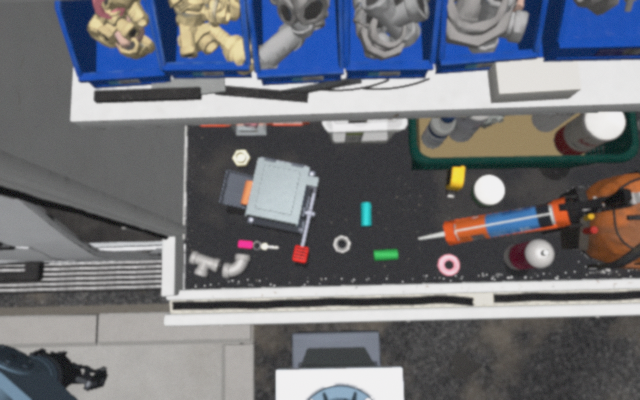

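View pics/side0.png

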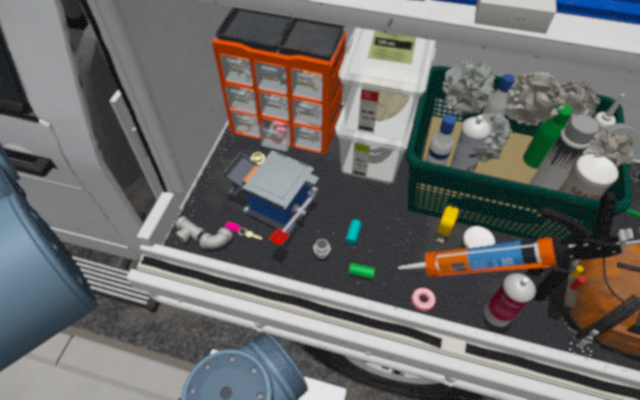

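The red pad is at about top (301,254) and side (279,238). The bin lid is at about top (281,190). The copper offcut is the orange patch at top (247,192), on the chute. The green (386,254) and cyan (366,213) cylinders are decoys. I'll confirm this in an enlarged crop.

```bash
cat > h.py <<'E'
from station import robot, eyes
import cv2,numpy as np
def ray(n,u,v):
    c=eyes.camera_model(n);R,t=np.array(c["R"]),np.array(c["t"])
    d=R.T@np.linalg.inv(c["mtx"])@[u,v,1];return -R.T@t,d
def onz(n,u,v,z):
    o,d=ray(n,u,v);return o+d*(z-o[2])/d[2]
def proj(n,X):
    c=eyes.camera_model(n);p=np.array(c["mtx"])@(np.array(c["R"])@X+np.array(c["t"]));return p[:2]/p[2]
def tri(a,b):
    P=[np.array(eyes.camera_model(n)["mtx"])@np.c_[eyes.camera_model(n)["R"],eyes.camera_model(n)["t"]] for n in("top","side")]
    X=cv2.triangulatePoints(P[0],P[1],np.float64(a),np.float64(b)).ravel();return X[:3]/X[3]
E
python3 - <<'E'
from h import *
q=[]
for n,x,y in(("top",215,140),("side",215,140)):
    im=cv2.imread(f"pics/{n}0.png")
    b,g,r=[im[:,:,i].astype(int) for i in range(3)]
    m=(r>120)&(g<60)&(b<60);m[:225]=0;m[275:]=0;m[:,:260]=0;m[:,330:]=0
    ys,xs=np.nonzero(m);print(n,xs.min(),xs.max(),ys.min(),ys.max(),len(xs),xs.mean(),ys.mean());q.append((xs.mean(),ys.mean()))
    c=im[y:y+145,x:x+100];q2=cv2.resize(c,None,fx=4,fy=4,interpolation=cv2.INTER_CUBIC);cv2.imwrite(f"pics/c_{n}.png",q2)
cv2.imwrite("pics/c.png",np.hstack([cv2.imread("pics/c_top.png"),cv2.imread("pics/c_side.png")]))
print(tri(*q))
E
```

```text
top 292 308 245 262 120 300.3 253.61666666666667
side 269 288 228 244 196 278.3469387755102 236.46428571428572
[0.43591718 0.08746043 0.08051793]
```

View pics/c.png

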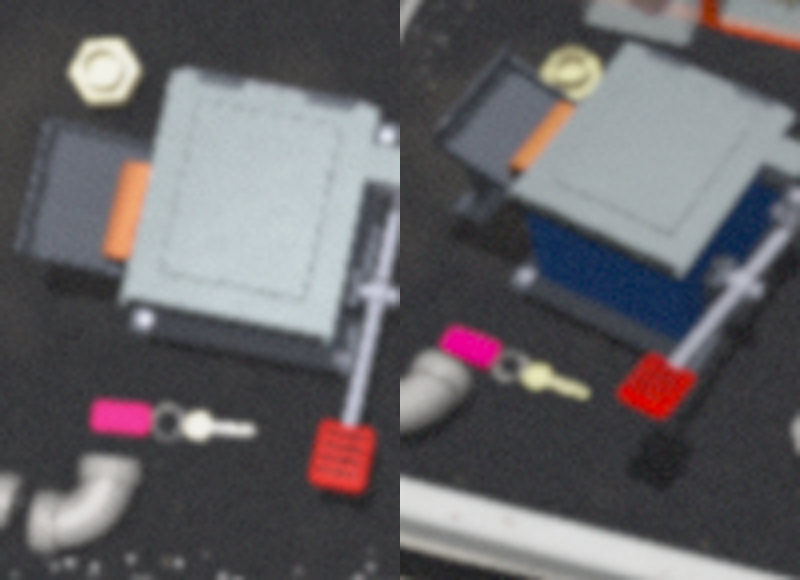

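The crop shows the copper offcut (orange, crop 128,210) on the chute against the lid, and the red pad centre at crop (343,455), which is top pixel (300.7,253.7). Next I'll work out the pad position, the bin yaw and the height of the front lip.

Run:
```python
from h import *
p=onz("top",300.7,253.7,.081);print("pad",p,"side proj",proj("side",p))
T=lambda u,v,z:onz("top",215+u/4,140+v/4,z)
fl,fr,bl,br=T(125,300,.102),T(332,338,.102),T(183,68,.102),T(380,105,.102)
d=fl-fr;yaw=np.arctan2(-d[0],d[1]);e=bl-fl;print("yaw",yaw,np.arctan2(e[1],e[0]),np.linalg.norm(d),np.linalg.norm(e))
yaw=(yaw+np.arctan2(e[1],e[0]))/2
Rz=np.array([[np.cos(yaw),-np.sin(yaw)],[np.sin(yaw),np.cos(yaw)]])
c=p[:2]-Rz@[-.141,-.085];print("bin",c,"lidc",(fl+fr+bl+br)/4)
W=lambda x,y,z:np.r_[c+Rz@[x,y],z]
for X in[W(-.141,-.085,.081),W(-.07,-.06,0),W(-.07,.06,0)]:print(X,proj("top",X),proj("side",X))
for z in(0,.03,.06,.09,.12):
    X=onz("top",300,288,z);print("lip",z,X,proj("side",X))
    X=onz("top",178,262,z*3);print("post",z*3,X,proj("side",X))
```

```text
pad [0.43562503 0.08653468 0.081     ] side proj [278.61039652 236.55171428]
yaw -0.21041955043876273 -0.24815729549077734 0.12956504204409483 0.14986003553439953
bin [0.59225402 0.13726296] lidc [0.59157509 0.13651339 0.102     ]
[0.43562503 0.08653468 0.081     ] [300.7 253.7] [278.61039652 236.55171428]
[0.51044896 0.09474318 0.        ] [298.74479978 227.20442916] [286.31085376 228.45738917]
[0.53772311 0.21160259 0.        ] [254.54933433 218.21394355] [249.32770122 210.68510793]
lip 0 [0.3522109  0.09460225 0.        ] [267.14002812 279.71166247]
post 0 [0.42760062 0.4138748  0.        ] [165.38776447 226.08054693]
lip 0.03 [0.35232513 0.09287055 0.03      ] [266.82164636 274.47813992]
post 0.09 [0.42290222 0.3873309  0.09      ] [164.94093445 211.13253851]
lip 0.06 [0.35243936 0.09113885 0.06      ] [266.48951052 269.01852952]
post 0.18 [0.41820383 0.360787   0.18      ] [164.43031349 194.05050272]
lip 0.09 [0.35255359 0.08940715 0.09      ] [266.14270967 263.31785738]
post 0.27 [0.41350544 0.33424309 0.27      ] [163.84119102 174.34232001]
lip 0.12 [0.35266782 0.08767545 0.12      ] [265.78025062 257.35979742]
post 0.36 [0.40880705 0.30769919 0.36      ] [163.15395669 151.35195663]
```

The lip is about 50 mm high and ends at x≈0.352, so there is room to press from above. I'll close the gripper and swing in front of the left post before going in over the pad.

>>> servo_tool --steps '[{"gripper": 0,"x": 0.06,"y": -0.17},{"gripper": 0,"x": 0.12,"y": -0.34,"rz": 0.05},{"gripper": 0,"x": 0.18,"y": -0.5,"rz": 0.1},{"gripper": 0,"x": 0.24,"y": -0.67,"rz": 0.2},{"gripper": 0,"x": 0.3,"y": -0.84,"rz": 0.28},{"gripper": 0,"x": 0.36,"y": -1,"rz": 0.28},{"gripper": 0,"x": 0.36,"y": -1,"rz": 0.28}]'

```text
invalid input
```

>>> servo_tool --steps '[{"gripper": 0,"x": 0.06,"y": -0.17},{"gripper": 0,"x": 0.12,"y": -0.34},{"gripper": 0,"x": 0.18,"y": -0.5},{"gripper": 0,"x": 0.24,"y": -0.67},{"gripper": 0,"x": 0.3,"y": -0.84},{"gripper": 0,"x": 0.36,"y": -1},{"gripper": 0,"x": 0.36,"y": -1}]'

```text
invalid input
```

>>> servo_tool --steps '[{"x": 0.06,"y": -0.17,"z": 0.0,"rx": 0.0,"ry": 0.0,"rz": 0.0,"gripper": 0.0},{"x": 0.12,"y": -0.34,"z": 0.0,"rx": 0.0,"ry": 0.0,"rz": 0.05,"gripper": 0.0},{"x": 0.18,"y": -0.5,"z": 0.0,"rx": 0.0,"ry": 0.0,"rz": 0.1,"gripper": 0.0},{"x": 0.24,"y": -0.67,"z": 0.0,"rx": 0.0,"ry": 0.0,"rz": 0.2,"gripper": 0.0},{"x": 0.3,"y": -0.84,"z": 0.0,"rx": 0.0,"ry": 0.0,"rz": 0.28,"gripper": 0.0},{"x": 0.36,"y": -1.0,"z": 0.0,"rx": 0.0,"ry": 0.0,"rz": 0.28,"gripper": 0.0},{"x": 0.36,"y": -1.0,"z": 0.0,"rx": 0.0,"ry": 0.0,"rz": 0.28,"gripper": 0.0}]'

```text
time_s: 0.68
tool_pos: [0.2527, 0.4131, 0.2308]
eef_rot: [-0.0, 0.117, 0.993, -0.001]
wrist_force: [0.6, -0.3, -0.4]
grip_width: 0.004
```

All keys are needed in each row, and with them the move ran. Next leg.

>>> servo_tool --steps '[{"x": 0.06,"y": -0.17,"z": 0.0,"rx": 0.0,"ry": 0.0,"rz": 0.0,"gripper": 0.0},{"x": 0.12,"y": -0.34,"z": 0.0,"rx": 0.0,"ry": 0.0,"rz": 0.0,"gripper": 0.0},{"x": 0.18,"y": -0.5,"z": 0.0,"rx": 0.0,"ry": 0.0,"rz": 0.0,"gripper": 0.0},{"x": 0.24,"y": -0.67,"z": 0.0,"rx": 0.0,"ry": 0.0,"rz": 0.0,"gripper": 0.0},{"x": 0.3,"y": -0.84,"z": 0.0,"rx": 0.0,"ry": 0.0,"rz": 0.0,"gripper": 0.0},{"x": 0.36,"y": -1.0,"z": 0.0,"rx": 0.0,"ry": 0.0,"rz": 0.0,"gripper": 0.0},{"x": 0.36,"y": -1.0,"z": 0.0,"rx": 0.0,"ry": 0.0,"rz": 0.0,"gripper": 0.0}]'

```text
time_s: 1.27
tool_pos: [0.296, 0.2939, 0.2311]
eef_rot: [0.0, 0.117, 0.993, -0.001]
wrist_force: [0.3, -0.3, 0.6]
grip_width: 0.002
```

>>> servo_tool --steps '[{"x": 0.1,"y": -0.17,"z": 0.0,"rx": 0.0,"ry": 0.0,"rz": 0.0,"gripper": 0.0},{"x": 0.2,"y": -0.34,"z": 0.0,"rx": 0.0,"ry": 0.0,"rz": 0.0,"gripper": 0.0},{"x": 0.3,"y": -0.5,"z": 0.0,"rx": 0.0,"ry": 0.0,"rz": 0.0,"gripper": 0.0},{"x": 0.4,"y": -0.67,"z": 0.0,"rx": 0.0,"ry": 0.0,"rz": 0.0,"gripper": 0.0},{"x": 0.45,"y": -0.84,"z": 0.0,"rx": 0.0,"ry": 0.0,"rz": 0.0,"gripper": 0.0},{"x": 0.5,"y": -1.0,"z": 0.0,"rx": 0.0,"ry": 0.0,"rz": 0.0,"gripper": 0.0},{"x": 0.5,"y": -1.0,"z": 0.0,"rx": 0.0,"ry": 0.0,"rz": 0.0,"gripper": 0.0}]'

```text
time_s: 1.85
tool_pos: [0.3562, 0.1742, 0.2313]
eef_rot: [0.0, 0.117, 0.993, -0.0]
wrist_force: [0.2, -0.2, 0.3]
grip_width: 0.001
```

>>> servo_tool --steps '[{"x": 0.16,"y": -0.18,"z": 0.0,"rx": 0.0,"ry": 0.0,"rz": 0.0,"gripper": 0.0},{"x": 0.32,"y": -0.36,"z": 0.0,"rx": 0.0,"ry": 0.0,"rz": 0.0,"gripper": 0.0},{"x": 0.48,"y": -0.54,"z": 0.0,"rx": 0.0,"ry": 0.0,"rz": 0.0,"gripper": 0.0},{"x": 0.64,"y": -0.72,"z": -0.1,"rx": 0.0,"ry": 0.0,"rz": 0.0,"gripper": 0.0},{"x": 0.64,"y": -0.72,"z": -0.3,"rx": 0.0,"ry": 0.0,"rz": 0.0,"gripper": 0.0},{"x": 0.64,"y": -0.72,"z": -0.5,"rx": 0.0,"ry": 0.0,"rz": 0.0,"gripper": 0.0},{"x": 0.64,"y": -0.72,"z": -0.7,"rx": 0.0,"ry": 0.0,"rz": 0.0,"gripper": 0.0},{"x": 0.64,"y": -0.72,"z": -0.88,"rx": 0.0,"ry": 0.0,"rz": 0.0,"gripper": 0.0},{"x": 0.64,"y": -0.72,"z": -0.88,"rx": 0.0,"ry": 0.0,"rz": 0.0,"gripper": 0.0}]'

```text
time_s: 2.6
tool_pos: [0.4288, 0.0907, 0.1215]
eef_rot: [-0.004, 0.116, 0.993, 0.0]
wrist_force: [-0.1, -0.1, -0.4]
grip_width: -0.001
```

Run:
```python
from h import *
o=[cv2.resize(eyes.grab_frame(n)[y:y+145,x:x+100,::-1],None,fx=4,fy=4,interpolation=2) for n,x,y in(("top",235,150),("side",215,140))]
cv2.imwrite("pics/d.png",np.hstack(o))
X=robot.observe()["tool_pos"];print(X,proj("top",X),proj("side",X))
```

```text
[0.43161499 0.09031833 0.12540873] [298.08954906 254.30415967] [275.43295038 227.99750177]
```

View pics/d.png

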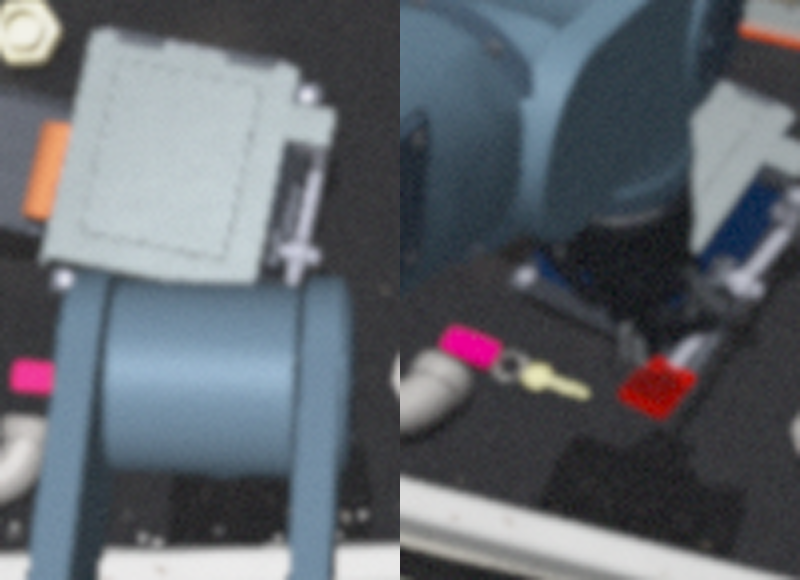

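The fingertip is at side (274,229), directly above the pad and clear of the lid. Pressing now.

>>> servo_tool --steps '[{"x": 0.0,"y": -0.02,"z": -0.08,"rx": 0.0,"ry": 0.0,"rz": 0.0,"gripper": 0.0},{"x": 0.0,"y": -0.02,"z": -0.16,"rx": 0.0,"ry": 0.0,"rz": 0.0,"gripper": 0.0},{"x": 0.0,"y": -0.02,"z": -0.24,"rx": 0.0,"ry": 0.0,"rz": 0.0,"gripper": 0.0},{"x": 0.0,"y": -0.02,"z": -0.3,"rx": 0.0,"ry": 0.0,"rz": 0.0,"gripper": 0.0},{"x": 0.0,"y": -0.02,"z": -0.35,"rx": 0.0,"ry": 0.0,"rz": 0.0,"gripper": 0.0},{"x": 0.0,"y": -0.02,"z": -0.4,"rx": 0.0,"ry": 0.0,"rz": 0.0,"gripper": 0.0},{"x": 0.0,"y": -0.02,"z": -0.44,"rx": 0.0,"ry": 0.0,"rz": 0.0,"gripper": 0.0},{"x": 0.0,"y": -0.02,"z": -0.48,"rx": 0.0,"ry": 0.0,"rz": 0.0,"gripper": 0.0},{"x": 0.0,"y": -0.02,"z": -0.52,"rx": 0.0,"ry": 0.0,"rz": 0.0,"gripper": 0.0},{"x": 0.0,"y": -0.02,"z": -0.56,"rx": 0.0,"ry": 0.0,"rz": 0.0,"gripper": 0.0}]'

```text
time_s: 3.53
tool_pos: [0.4319, 0.087, 0.0581]
eef_rot: [-0.0, 0.116, 0.993, 0.0]
wrist_force: [-1.8, 0.4, 4.1]
grip_width: -0.002
```

>>> servo_tool --steps '[{"x": 0.0,"y": 0.0,"z": -0.03,"rx": 0.0,"ry": 0.0,"rz": 0.0,"gripper": 0.0},{"x": 0.0,"y": 0.0,"z": -0.06,"rx": 0.0,"ry": 0.0,"rz": 0.0,"gripper": 0.0},{"x": 0.0,"y": 0.0,"z": -0.09,"rx": 0.0,"ry": 0.0,"rz": 0.0,"gripper": 0.0},{"x": 0.0,"y": 0.0,"z": -0.12,"rx": 0.0,"ry": 0.0,"rz": 0.0,"gripper": 0.0},{"x": 0.0,"y": 0.0,"z": -0.14,"rx": 0.0,"ry": 0.0,"rz": 0.0,"gripper": 0.0},{"x": 0.0,"y": 0.0,"z": -0.16,"rx": 0.0,"ry": 0.0,"rz": 0.0,"gripper": 0.0},{"x": 0.0,"y": 0.0,"z": -0.16,"rx": 0.0,"ry": 0.0,"rz": 0.0,"gripper": 0.0}]'

```text
time_s: 4.12
tool_pos: [0.4323, 0.0868, 0.039]
eef_rot: [0.0, 0.116, 0.993, -0.0]
wrist_force: [-0.5, -0.8, 0.5]
grip_width: -0.0
```

Run:
```python
from h import *
o=[cv2.resize(eyes.grab_frame(n)[y:y+145,x:x+100,::-1],None,fx=4,fy=4,interpolation=2) for n,x,y in(("top",215,130),("side",225,110))]
cv2.imwrite("pics/e.png",np.hstack(o))
s=robot.observe();print(s["tool_pos"],s["wrist_force"])
```

```text
[0.4322975  0.08683962 0.0393082 ] [-0.96231591 -0.03979074  1.29765063]
```

View pics/e.png

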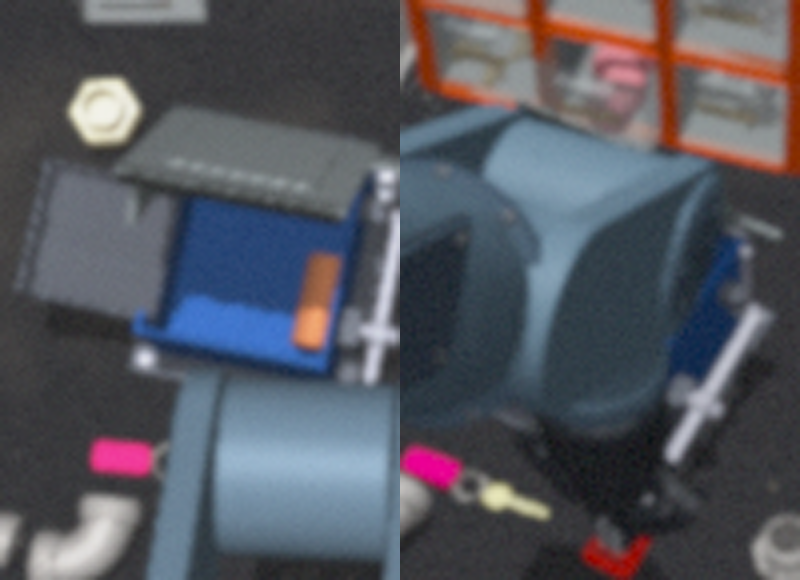

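The lid is wide open and the offcut is on the bin floor by the right wall (crop 318,300). I'll press 3 mm more onto the stop and hold.

>>> servo_tool --steps '[{"x": 0.0,"y": 0.0,"z": -0.012,"rx": 0.0,"ry": 0.0,"rz": 0.0,"gripper": 0.0},{"x": 0.0,"y": 0.0,"z": -0.025,"rx": 0.0,"ry": 0.0,"rz": 0.0,"gripper": 0.0},{"x": 0.0,"y": 0.0,"z": -0.025,"rx": 0.0,"ry": 0.0,"rz": 0.0,"gripper": 0.0},{"x": 0.0,"y": 0.0,"z": -0.025,"rx": 0.0,"ry": 0.0,"rz": 0.0,"gripper": 0.0},{"x": 0.0,"y": 0.0,"z": -0.025,"rx": 0.0,"ry": 0.0,"rz": 0.0,"gripper": 0.0},{"x": 0.0,"y": 0.0,"z": -0.025,"rx": 0.0,"ry": 0.0,"rz": 0.0,"gripper": 0.0},{"x": 0.0,"y": 0.0,"z": -0.025,"rx": 0.0,"ry": 0.0,"rz": 0.0,"gripper": 0.0},{"x": 0.0,"y": 0.0,"z": -0.025,"rx": 0.0,"ry": 0.0,"rz": 0.0,"gripper": 0.0},{"x": 0.0,"y": 0.0,"z": -0.025,"rx": 0.0,"ry": 0.0,"rz": 0.0,"gripper": 0.0}]'

```text
time_s: 4.97
tool_pos: [0.4326, 0.0869, 0.0377]
eef_rot: [0.0, 0.115, 0.993, -0.0]
wrist_force: [-7.2, 0.7, 17.1]
grip_width: 0.0
```

Run:
```python
from h import *
cv2.imwrite("pics/f.png",cv2.resize(eyes.grab_frame("top")[130:240,215:335,::-1],None,fx=4,fy=4,interpolation=2))
s=robot.observe();print(s["time_s"],s["tool_pos"],s["wrist_force"])
```

```text
5.0167 [0.43258122 0.08686248 0.03767981] [-7.86588123 -0.70815938 18.5914103 ]
```

View pics/f.png

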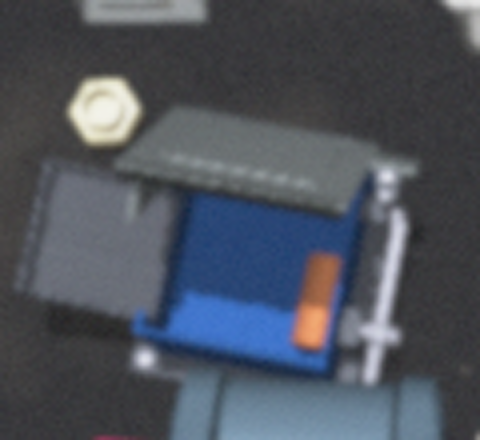

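The lever is on its stop (18 N) and the offcut is at rest inside. Easing up at 12 mm/s.

>>> servo_tool --steps '[{"x": 0.0,"y": 0.0,"z": 0.008,"rx": 0.0,"ry": 0.0,"rz": 0.0,"gripper": 0.0},{"x": 0.0,"y": 0.0,"z": 0.017,"rx": 0.0,"ry": 0.0,"rz": 0.0,"gripper": 0.0},{"x": 0.0,"y": 0.0,"z": 0.025,"rx": 0.0,"ry": 0.0,"rz": 0.0,"gripper": 0.0},{"x": 0.0,"y": 0.0,"z": 0.033,"rx": 0.0,"ry": 0.0,"rz": 0.0,"gripper": 0.0},{"x": 0.0,"y": 0.0,"z": 0.042,"rx": 0.0,"ry": 0.0,"rz": 0.0,"gripper": 0.0},{"x": 0.0,"y": 0.0,"z": 0.05,"rx": 0.0,"ry": 0.0,"rz": 0.0,"gripper": 0.0},{"x": 0.0,"y": 0.0,"z": 0.058,"rx": 0.0,"ry": 0.0,"rz": 0.0,"gripper": 0.0},{"x": 0.0,"y": 0.0,"z": 0.067,"rx": 0.0,"ry": 0.0,"rz": 0.0,"gripper": 0.0},{"x": 0.0,"y": 0.0,"z": 0.075,"rx": 0.0,"ry": 0.0,"rz": 0.0,"gripper": 0.0},{"x": 0.0,"y": 0.0,"z": 0.083,"rx": 0.0,"ry": 0.0,"rz": 0.0,"gripper": 0.0},{"x": 0.0,"y": 0.0,"z": 0.092,"rx": 0.0,"ry": 0.0,"rz": 0.0,"gripper": 0.0},{"x": 0.0,"y": 0.0,"z": 0.1,"rx": 0.0,"ry": 0.0,"rz": 0.0,"gripper": 0.0}]'

```text
time_s: 6.02
tool_pos: [0.4319, 0.087, 0.0483]
eef_rot: [-0.0, 0.116, 0.993, 0.0]
wrist_force: [-1.5, 0.4, 1.9]
grip_width: -0.001
```

>>> servo_tool --steps '[{"x": 0.0,"y": 0.0,"z": 0.008,"rx": 0.0,"ry": 0.0,"rz": 0.0,"gripper": 0.0},{"x": 0.0,"y": 0.0,"z": 0.017,"rx": 0.0,"ry": 0.0,"rz": 0.0,"gripper": 0.0},{"x": 0.0,"y": 0.0,"z": 0.025,"rx": 0.0,"ry": 0.0,"rz": 0.0,"gripper": 0.0},{"x": 0.0,"y": 0.0,"z": 0.033,"rx": 0.0,"ry": 0.0,"rz": 0.0,"gripper": 0.0},{"x": 0.0,"y": 0.0,"z": 0.042,"rx": 0.0,"ry": 0.0,"rz": 0.0,"gripper": 0.0},{"x": 0.0,"y": 0.0,"z": 0.05,"rx": 0.0,"ry": 0.0,"rz": 0.0,"gripper": 0.0},{"x": 0.0,"y": 0.0,"z": 0.058,"rx": 0.0,"ry": 0.0,"rz": 0.0,"gripper": 0.0},{"x": 0.0,"y": 0.0,"z": 0.067,"rx": 0.0,"ry": 0.0,"rz": 0.0,"gripper": 0.0},{"x": 0.0,"y": 0.0,"z": 0.075,"rx": 0.0,"ry": 0.0,"rz": 0.0,"gripper": 0.0},{"x": 0.0,"y": 0.0,"z": 0.083,"rx": 0.0,"ry": 0.0,"rz": 0.0,"gripper": 0.0},{"x": 0.0,"y": 0.0,"z": 0.092,"rx": 0.0,"ry": 0.0,"rz": 0.0,"gripper": 0.0},{"x": 0.0,"y": 0.0,"z": 0.1,"rx": 0.0,"ry": 0.0,"rz": 0.0,"gripper": 0.0}]'

```text
time_s: 7.02
tool_pos: [0.4324, 0.0869, 0.0605]
eef_rot: [0.0, 0.116, 0.993, -0.0]
wrist_force: [-0.3, -1.1, 2.4]
grip_width: 0.003
```

>>> servo_tool --steps '[{"x": 0.0,"y": 0.0,"z": 0.008,"rx": 0.0,"ry": 0.0,"rz": 0.0,"gripper": 0.0},{"x": 0.0,"y": 0.0,"z": 0.017,"rx": 0.0,"ry": 0.0,"rz": 0.0,"gripper": 0.0},{"x": 0.0,"y": 0.0,"z": 0.025,"rx": 0.0,"ry": 0.0,"rz": 0.0,"gripper": 0.0},{"x": 0.0,"y": 0.0,"z": 0.033,"rx": 0.0,"ry": 0.0,"rz": 0.0,"gripper": 0.0},{"x": 0.0,"y": 0.0,"z": 0.042,"rx": 0.0,"ry": 0.0,"rz": 0.0,"gripper": 0.0},{"x": 0.0,"y": 0.0,"z": 0.05,"rx": 0.0,"ry": 0.0,"rz": 0.0,"gripper": 0.0},{"x": 0.0,"y": 0.0,"z": 0.058,"rx": 0.0,"ry": 0.0,"rz": 0.0,"gripper": 0.0},{"x": 0.0,"y": 0.0,"z": 0.067,"rx": 0.0,"ry": 0.0,"rz": 0.0,"gripper": 0.0},{"x": 0.0,"y": 0.0,"z": 0.075,"rx": 0.0,"ry": 0.0,"rz": 0.0,"gripper": 0.0},{"x": 0.0,"y": 0.0,"z": 0.083,"rx": 0.0,"ry": 0.0,"rz": 0.0,"gripper": 0.0},{"x": 0.0,"y": 0.0,"z": 0.092,"rx": 0.0,"ry": 0.0,"rz": 0.0,"gripper": 0.0},{"x": 0.0,"y": 0.0,"z": 0.1,"rx": 0.0,"ry": 0.0,"rz": 0.0,"gripper": 0.0}]'

```text
time_s: 8.02
tool_pos: [0.4322, 0.087, 0.0724]
eef_rot: [0.0, 0.116, 0.993, 0.0]
wrist_force: [3.2, 0.1, 1.5]
grip_width: 0.002
```

>>> servo_tool --steps '[{"x": 0.0,"y": 0.0,"z": 0.008,"rx": 0.0,"ry": 0.0,"rz": 0.0,"gripper": 0.0},{"x": 0.0,"y": 0.0,"z": 0.017,"rx": 0.0,"ry": 0.0,"rz": 0.0,"gripper": 0.0},{"x": 0.0,"y": 0.0,"z": 0.025,"rx": 0.0,"ry": 0.0,"rz": 0.0,"gripper": 0.0},{"x": 0.0,"y": 0.0,"z": 0.033,"rx": 0.0,"ry": 0.0,"rz": 0.0,"gripper": 0.0},{"x": 0.0,"y": 0.0,"z": 0.042,"rx": 0.0,"ry": 0.0,"rz": 0.0,"gripper": 0.0},{"x": 0.0,"y": 0.0,"z": 0.05,"rx": 0.0,"ry": 0.0,"rz": 0.0,"gripper": 0.0},{"x": 0.0,"y": 0.0,"z": 0.058,"rx": 0.0,"ry": 0.0,"rz": 0.0,"gripper": 0.0},{"x": 0.0,"y": 0.0,"z": 0.067,"rx": 0.0,"ry": 0.0,"rz": 0.0,"gripper": 0.0},{"x": 0.0,"y": 0.0,"z": 0.075,"rx": 0.0,"ry": 0.0,"rz": 0.0,"gripper": 0.0},{"x": 0.0,"y": 0.0,"z": 0.083,"rx": 0.0,"ry": 0.0,"rz": 0.0,"gripper": 0.0},{"x": 0.0,"y": 0.0,"z": 0.092,"rx": 0.0,"ry": 0.0,"rz": 0.0,"gripper": 0.0},{"x": 0.0,"y": 0.0,"z": 0.1,"rx": 0.0,"ry": 0.0,"rz": 0.0,"gripper": 0.0}]'

```text
time_s: 9.02
tool_pos: [0.4309, 0.0871, 0.0839]
eef_rot: [-0.001, 0.116, 0.993, 0.0]
wrist_force: [0.1, 0.3, 0.2]
grip_width: 0.006
```

Contact is nearly gone. Another slow 5 mm, then lift clear and back off.

>>> servo_tool --steps '[{"x": 0.0,"y": 0.0,"z": 0.008,"rx": 0.0,"ry": 0.0,"rz": 0.0,"gripper": 0.0},{"x": 0.0,"y": 0.0,"z": 0.017,"rx": 0.0,"ry": 0.0,"rz": 0.0,"gripper": 0.0},{"x": 0.0,"y": 0.0,"z": 0.025,"rx": 0.0,"ry": 0.0,"rz": 0.0,"gripper": 0.0},{"x": 0.0,"y": 0.0,"z": 0.033,"rx": 0.0,"ry": 0.0,"rz": 0.0,"gripper": 0.0},{"x": 0.0,"y": 0.0,"z": 0.05,"rx": 0.0,"ry": 0.0,"rz": 0.0,"gripper": 0.0},{"x": 0.0,"y": 0.0,"z": 0.1,"rx": 0.0,"ry": 0.0,"rz": 0.0,"gripper": 0.0},{"x": 0.0,"y": 0.0,"z": 0.25,"rx": 0.0,"ry": 0.0,"rz": 0.0,"gripper": 0.0},{"x": 0.0,"y": 0.0,"z": 0.4,"rx": 0.0,"ry": 0.0,"rz": 0.0,"gripper": 0.0},{"x": 0.0,"y": 0.0,"z": 0.6,"rx": 0.0,"ry": 0.0,"rz": 0.0,"gripper": 0.0},{"x": 0.0,"y": 0.0,"z": 0.8,"rx": 0.0,"ry": 0.0,"rz": 0.0,"gripper": 0.0},{"x": 0.0,"y": 0.0,"z": 1.0,"rx": 0.0,"ry": 0.0,"rz": 0.0,"gripper": 0.0},{"x": 0.0,"y": 0.0,"z": 1.0,"rx": 0.0,"ry": 0.0,"rz": 0.0,"gripper": 0.0}]'

```text
time_s: 10.02
tool_pos: [0.435, 0.0868, 0.2097]
eef_rot: [0.004, 0.116, 0.993, 0.0]
wrist_force: [0.6, -0.6, 0.0]
grip_width: 0.004
```

>>> servo_tool --steps '[{"x": -0.15,"y": 0.15,"z": 0.0,"rx": 0.0,"ry": 0.0,"rz": 0.0,"gripper": 0.0},{"x": -0.3,"y": 0.3,"z": 0.0,"rx": 0.0,"ry": 0.0,"rz": 0.0,"gripper": 0.0},{"x": -0.45,"y": 0.45,"z": 0.0,"rx": 0.0,"ry": 0.0,"rz": 0.0,"gripper": 0.0},{"x": -0.6,"y": 0.6,"z": 0.0,"rx": 0.0,"ry": 0.0,"rz": 0.0,"gripper": 0.0},{"x": -0.65,"y": 0.75,"z": 0.0,"rx": 0.0,"ry": 0.0,"rz": 0.0,"gripper": 0.0},{"x": -0.65,"y": 0.75,"z": 0.0,"rx": 0.0,"ry": 0.0,"rz": 0.0,"gripper": 0.0},{"x": -0.65,"y": 0.75,"z": 0.0,"rx": 0.0,"ry": 0.0,"rz": 0.0,"gripper": 0.0}]'

```text
time_s: 10.6
tool_pos: [0.3538, 0.1774, 0.2044]
eef_rot: [0.0, 0.114, 0.993, -0.0]
wrist_force: [-0.8, 0.1, 0.2]
grip_width: -0.001
```

Run:
```python
from h import *
o=[cv2.resize(eyes.grab_frame(n)[y:y+145,x:x+100,::-1],None,fx=4,fy=4,interpolation=2) for n,x,y in(("top",215,140),("side",215,140))]
cv2.imwrite("pics/g.png",np.hstack(o))
s=robot.observe();print(s["tool_pos"],s["wrist_force"])
```

```text
[0.35440648 0.17652894 0.20434715] [ 0.20733423  0.1259317  -0.03900549]
```

View pics/g.png

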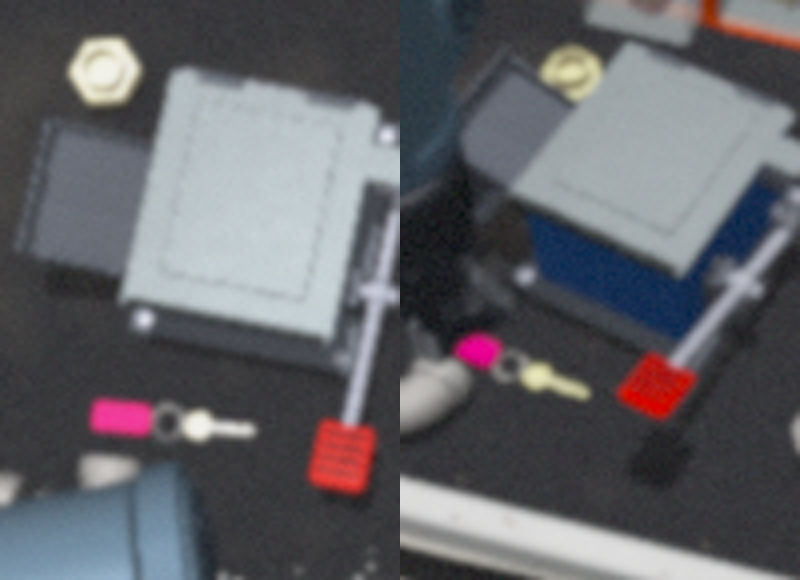

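The lid corners and the pad (crop 343,455) are at the same pixels as at the start, the chute is empty, and the union and keys in view haven't moved. The arm is clear, so I'm handing in.

```bash
python3 -c "
from station import robot
print(robot.hand_in())"
```

```text
the job is handed in; nothing more can be done
None
```

The offcut is in the bin, the lid is shut and the job is handed in; the hand-in gave no verdict.

- **Pressing:** I pressed the red lever down with the shut fingertips until it met its stop at about 18 N. A picture then showed the lid wide open and the copper offcut lying on the bin floor. It was in the same place in two pictures about 0.9 s apart.
- **Easing up:** I let the lever up over about 4 s at roughly 12 mm/s, which works out to about 0.3 rad/s at the lid. The force had dropped to about zero before I lifted clear.
- **Last checks:** In the final pictures the lid and pad are at their starting pixels and the chute is empty. The keys and brass union in view have not moved, and the arm is clear with wrist force near zero.
- **Not checked:** The joint angles could not be read, so lid and lever positions are judged from the pictures only. The hex nipple, elbow, tee and tape roll were partly hidden or out of frame in the last crop. The arm felt no contact other than with the pad.
- **Refused moves:** The first two move calls came back as "invalid input" because rows need every key. They moved nothing, and no other check failed or disagreed.

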